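# Clamp the tube and hold the index plunger out

## Task

The brass tube is already lying in the cradle of the indexing fixture. Swing the fixture's clamp arm fully down onto the tube, then pull the sprung index plunger fully up and finish while still holding it there, its pin clear of the hole, so that I can turn the plate by hand. Keep the tube in its cradle and leave the other things on the bench alone.

Things in the scene. Friction and masses are not known exactly. Their poses are not given: they have to be found in the camera images.
- fixture: Fixed grey base plate 220 (x) x 240 (y) x 12 mm with a round aluminium plate (170 mm wide, top at z 32, centre x 0, y +25 mm) and a ring of holes. Two V blocks on it cradle the tube. A grey post and arm at the -y side carry the plunger's barrel. Origin: centre of the base's underside, on the bench; x points away from the robot, y to its left, turned by up to 0.45 rad of yaw.
- clamp (a joint): Hinge of the clamp arm in rad. 0: fully down, its pad resting on the tube, arm level; grows as the arm swings up, 0.75 to 1.1 at the start. Stiff hinge (0.25 N m of friction): it stays where it is left. Spans -0.03 to 1.5, but the tube stops it at 0.
- clamp_bar (a point): Centre of the clamp's handle: black round cross bar, diameter 16 mm, 90 mm long along the fixture's y, at the free end of the steel clamp arm. The arm (16 mm wide, 12 mm thick) meets the bar's middle, so fingers can pinch the bar from 8 to 45 mm off the middle on either side. Clamp down: bar centre at x -70, y +25, z 80 mm of the fixture.
- clamp_hinge (a point): Point on the clamp's hinge axis (parallel to the fixture's y), at x +65, y +25, z 80 mm of the fixture. The bar's centre moves on an arc of radius 135 mm about it: at joint value a it lies 135*cos(a) mm towards the fixture's -x and 135*sin(a) mm above the hinge.
- plunger (a joint): Lift of the index plunger in m: 0 seated in its hole, 0.018 pulled fully up against its stop. Its spring pulls it back down with about 5 N at 0 and 11 N at 0.018, and it snaps home when let go. The pin sits 12 mm deep in the hole.
- plunger_knob (a point): Middle of the plunger's knob: black upright round knob, diameter 26 mm, 24 mm tall (12 mm above and below this point), on an 8 mm steel pin. Seated it lies at x 0, y -47, z 107 mm of the fixture; the top of the barrel (diameter 24 mm) is at z 85 mm, 10 mm under the knob. It moves straight up.
- pin_hole (a point): Mouth of the plate's hole in which the plunger's pin is seated, at x 0, y -47, z 32 mm of the fixture.
- tube: Brass tube, diameter 22 mm, 80 mm long, about 0.09 kg, loose in the V cradle along the fixture's y. Origin: its centre, at x 0, about y +25, z 58 mm of the fixture; its y axis runs along it.
- flux_bottle: Bystander: white plastic bottle, diameter 46 mm, 115 mm tall, standing near the fixture. Origin: centre of its underside.
- tip_cleaner: Bystander: brass dish of wire wool, diameter 68 mm, about 35 mm tall. Origin: centre of its underside.
- pipe_collar: Bystander: steel collar lying flat, outer diameter 48 mm, bore 32 mm, 18 mm high. Origin: centre of its underside.

How it is judged (in metres and radians):
On the way:
1. the clamp arm is fully down on the tube while the plunger is still seated (value of joint clamp below 0.05 rad and value of joint plunger below 0.004 m), for 0.2 s.
At the end, for the whole second after the job is handed in: The gripper's fingers hold the plunger pulled up by at least 15 of its 18 mm (pin clear of the hole), pressing on it with over 3 N; the clamp is within 0.05 rad of fully down; the tube is within 12 mm of where it lay in the cradle (value of joint plunger above 0.015 m and contact force between the fingers and plunger above 3 N and value of joint clamp below 0.05 rad and distance of tube from where it was at the start of the episode below 0.012 m); the arm keeps its last pose, push and grip.
It fails at once if the plunger is pulled out of its hole before the clamp is down (value of joint plunger above 0.01 m and value of joint clamp above 0.1 rad).
It fails at once if the flux bottle is disturbed (distance of flux_bottle from where it was at the start of the episode above 0.02 m or angle between flux_bottle's own z axis and vertical above 0.5 rad).
It fails at once if the tip cleaner is disturbed (distance of tip_cleaner from where it was at the start of the episode above 0.02 m or angle between tip_cleaner's own z axis and vertical above 0.5 rad).
It fails at once if the pipe collar is disturbed (distance of pipe_collar from where it was at the start of the episode above 0.02 m or angle between pipe_collar's own z axis and vertical above 0.5 rad).
It also fails if it takes over 42 s, if anything falls off the work surface, if the arm or the gripper's body presses on something with over 40 N, if the wrist force passes 120 N, or if a joint passes its speed limit or range.

## Robot

A 6-joint arm with a two-finger parallel gripper is mounted at the origin on the work surface. World frame = base frame: x ahead of the robot, y to its left, z up, the work surface at z = 0. Lengths are in m, angles in degrees, forces in N, time in s.
With the tool pointing down it reaches from about 0.25 to 0.725 m from the base axis. Payload 9.7 kg.
Tool frame: the origin (TCP) lies between the finger pads; the fingertips stand 25 mm ahead of it and the grasp point (between the pads) lies 6 mm ahead of it; z points along the fingers, y is the line along which they close (so a half turn about z gives the same grasp; the last joint's range is limited). The gripper opens to 85 mm and grips with 20 to 120 N. Pads are 22 mm wide; open, the fingers measure 114 mm over their backs; the gripper's body (76 mm by 85 mm) begins 54 mm behind the grasp point. The pads swing forward as they close: fully open they stand 13 mm farther back than shut.
Start: joints at [-66.234, 4.979, 10.078, 95.1, 0, 90], TCP at [0.222, -0.503, 0.256] pointing down, gripper open.
Joint ranges: [-179.16, 179.16], [-48.56, 103.87], [-65.8, 70.77], [-126.05, 130.52], [-82.76, 87.17], [-180, 180]. Speed limits (degrees/s): [127.2, 127.2, 147.25, 180, 180, 180].

## Interface

Orientations are given as [roll, pitch, yaw] about the fixed x, y, z axes, in that order (R = Rz(yaw) Ry(pitch) Rx(roll)).
In Python, from workcell import bot gives the robot as it stands.
- The arm moves only by the tool advance, called after ">>>" by a JSON object that holds its "op" and its "data". Schema: {"type":"object","properties":{"moves":{"type":"object","properties":{"deltas":{"type":"array","items":{"type":"array","items":{"type":"number"},"minItems":5,"maxItems":5},"minItems":1,"maxItems":5}},"additionalProperties":false,"required":["deltas"]},"clamp_n":{"type":"number"},"only":{"type":"string"},"quiet":{"type":"boolean"},"lines":{"type":"string"}},"required":["moves"],"additionalProperties":false}. moves is an object whose key "deltas" holds a list of rows, 1 to 5 of them, each of 5 numbers: dx, dy, dz in m, then a turn about the tool's z in degrees, then the finger opening in m; each row is the pose to reach, as a shift and turn from the pose commanded when the call began, along the tool's axes at that moment; what a row does not reach only later rows make up. A row lasts 1/12 s, in which the tool goes at most 0.0417 m and 7.16 degrees, less where a joint would pass 70% of its speed; a pose out of reach is approached as far as the arm can. The fingers move at their own pace and stop on an object; clamp_n is the grip in N (left out, the last holds). Time passes only in rows, so rows that do not move let the fingers close. The tool returns the time, the measured TCP pose, the force, the opening and the grip force at its end. only (a regular expression) keeps the lines of the reply that match it, lines (a string "A,B") keeps lines A to B, and quiet returns only ok. Input that does not fit is refused with a message, and nothing moves.
- bot.get_obs(): the state, without advancing time (a new reading comes with each control period).
- bot.camera(name): name is "side" or "top"; returns the picture (400x640x3 uint8, blue, green, red); there is no depth.
- bot.camera_info(name): a dict with "mtx" (3x3 intrinsics, pixels), "k1" (the pictures are not rectified: a ray, as slopes to the right and down, at radius r is drawn at 1 + k1 r^2 times it, then the intrinsics apply), "extrinsics" (4x4, takes a point from camera to world coordinates). Camera axes: x right, y down, z forward; pixel columns grow to the right and rows downward; lengths in m; the calibration is good to about 2 mm. A picture is of the moment at which its call begins. camera_info takes no time and is no camera call.
- bot.job_done(): hands the job in; it is judged then, once.
The state is a dict: "time": time; "q": joint angles; "qd": joint speeds; "joint_efforts": joint torques, N m; "ee_pos": TCP position; "tcp_rot": TCP orientation; "wrist_force": force on the tool from outside, world axes, zero at the start; "torque": the same for the moment, N m; "opening": finger opening in m; "grasp_force": force on a finger pad.
Only numpy, scipy, OpenCV 4.12 (cv2) and the standard library are available. Lean on these libraries where they do the work, as an engineer would, in place of code of your own. Each camera call takes 0.05 s, during which the arm holds its last target. There are 200 camera calls.

## Working session

There is one attempt and no reset: what is moved stays moved. The work goes in short steps, Python scripts to look and compute and a tool call to move; the robot and the scene stay as the last step left them, time stands still between calls to the robot, and variables do not carry over. Pictures are saved under pics/ and viewed, at most 10 in all, crops included, and the job is handed in when it is done.

```bash
mkdir -p pics; ls
```

Run:
```python
from workcell import bot
import cv2
for n in("side","top"):
    cv2.imwrite(f"pics/{n}0.png",bot.camera(n)); print(n,bot.camera_info(n))
o=bot.get_obs(); print(o["time"],o["ee_pos"],o["tcp_rot"],o["opening"])
```

```text
pics
workcell.py
side {'mtx': array([[390.49917871,   0.        , 324.70748371],
       [  0.        , 390.49917871, 195.71122018],
       [  0.        ,   0.        ,   1.        ]]), 'k1': -0.07770459285953371, 'extrinsics': array([[ 0.91041591, -0.20686754,  0.35825786,  0.37447033],
       [-0.41362619, -0.4708789 ,  0.77922169, -0.50329795],
       [ 0.00750039, -0.85760066, -0.51426147,  0.44806182],
       [ 0.        ,  0.        ,  0.        ,  1.        ]])}
top {'mtx': array([[407.94521291,   0.        , 320.28700918],
       [  0.        , 407.94521291, 197.00123094],
       [  0.        ,   0.        ,   1.        ]]), 'k1': -0.07009361887446271, 'extrinsics': array([[-0.01798127, -0.99640434,  0.08279537,  0.5528827 ],
       [-0.99960509,  0.01612679, -0.02301295,  0.08490517],
       [ 0.02159498, -0.08317648, -0.99630082,  1.06822815],
       [ 0.        ,  0.        ,  0.        ,  1.        ]])}
0.1 [ 0.22158054 -0.50320897  0.2556511 ] [-1.79931332e+02  2.25808846e-03  2.37660511e+01] 0.08539504889742525
```

View pics/side0.png

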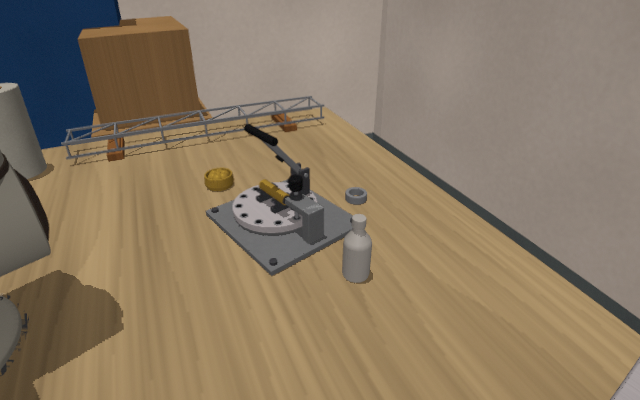

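View pics/top0.png

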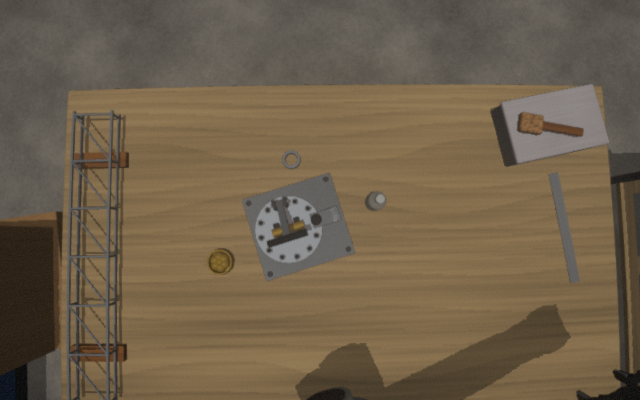

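The side view shows the fixture around (285,215), with the raised clamp bar at (247,127)–(275,143), the knob near (296,183) and the bottle at (357,250). In the top view the base corners are about (243,198), (330,173), (354,251) and (267,280), the knob is at (316,219) and the bar runs (268,243)–(312,232). I'll zoom in on both.

Run:
```python
import cv2,numpy as np
s=cv2.imread("pics/side0.png")[115:275,195:375];t=cv2.imread("pics/top0.png")[165:285,235:395]
s=cv2.resize(s,None,fx=2.2,fy=2.2*1.0,interpolation=2);t=cv2.resize(t,(400,300),interpolation=2)
c=np.zeros((352,800,3),np.uint8);c[:,:396]=s[:352,:396];c[:300,400:]=t
cv2.imwrite("pics/crop0.png",np.clip(c*1.6,0,255).astype(np.uint8))
```

```text
(no output)
```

View pics/crop0.png

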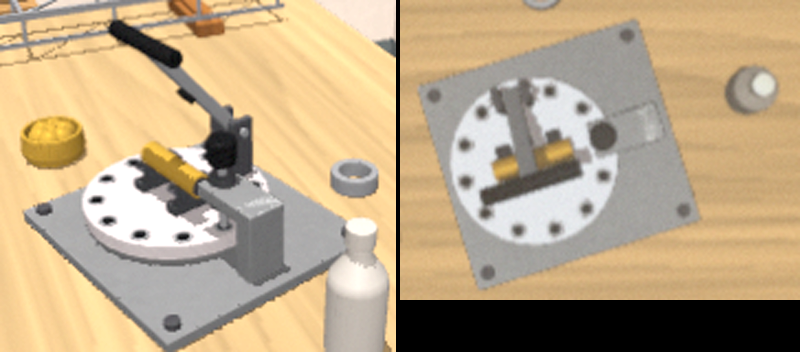

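The crop shows the knob in side ≈(295.5,183) and top ≈(315.8,219.4). The bar ends are in side at (246,126)/(276,141) and in top at (269,244)/(306,233). Next: masks and triangulation.

Create h.py:
```python
import cv2,numpy as np
from workcell import bot
def ray(n,p):
    c=bot.camera_info(n);K=c["mtx"];E=c["extrinsics"]
    u=cv2.undistortPoints(np.array([[p]],float),K,np.array([c["k1"],0,0,0.]))[0,0]
    d=E[:3,:3]@[u[0],u[1],1];return E[:3,3],d/np.linalg.norm(d)
def plane(n,p,z):
    o,d=ray(n,p);return o+d*(z-o[2])/d[2]
def tri(ps,pt):
    (a,d),(b,e)=ray("side",ps),ray("top",pt)
    s=np.linalg.lstsq(np.c_[d,-e],b-a,rcond=None)[0]
    P,Q=a+s[0]*d,b+s[1]*e
    return (P+Q)/2,np.linalg.norm(P-Q)
def dark(im,box,th):
    x0,y0,x1,y1=box;m=(im[y0:y1,x0:x1].max(2)<th).astype(np.uint8)
    n,l,st,c=cv2.connectedComponentsWithStats(m)
    out=[]
    for i in range(1,n):
        if st[i,4]>15:
            ys,xs=np.where(l==i);r=cv2.minAreaRect(np.c_[xs,ys].astype(np.float32))
            out.append((st[i,4],np.round(c[i]+[x0,y0],1),np.round(np.array(r[0])+[x0,y0],1),np.round(r[1],1),round(r[2])))
    return out
```

Run:
```python
from h import *
s=cv2.imread("pics/side0.png");t=cv2.imread("pics/top0.png")
for th in(35,50,65):
    print(th);[print(" s",*x) for x in dark(s,(240,115,320,205),th)];[print(" t",*x) for x in dark(t,(235,165,365,285),th)]
h=cv2.cvtColor(t,cv2.COLOR_BGR2HSV)[165:290,235:362]
m=((h[...,1]<60)).astype(np.uint8);m=cv2.morphologyEx(m,cv2.MORPH_OPEN,np.ones((5,5)))
c=max(cv2.findContours(m,0,2)[0],key=cv2.contourArea)
r=cv2.minAreaRect(c);b=cv2.boxPoints(r)+[235,165];print(b,r[1])
W=np.array([plane("top",p,.012) for p in b]);print(W.round(4),W.mean(0),[np.linalg.norm(W[i]-W[i-1]).round(3) for i in range(4)],[np.degrees(np.arctan2(*(W[i]-W[i-1])[[1,0]])).round(1) for i in range(4)])
for a,b in(((245.9,126.4),(269.4,243.8)),((275.9,141.4),(306.2,232.6)),((295.5,183.2),(315.8,219.4))):print(tri(a,b))
```

```text
35
 s 253 [260.7 134.8] [260.4 134.7] [35.4  7.8] 28
 s 18 [279.5 158.2] [279.5 158. ] [7.8 2.1] 45
 s 216 [295.5 182.8] [295.  182.5] [17. 14.] 90
50
 s 270 [260.8 134.8] [260.6 134.7] [35.8  7.9] 28
 s 25 [279.4 158.2] [279.2 158.2] [7.8 2.8] 45
 s 465 [298.3 184.4] [298. 184.] [30. 20.] 90
 s 99 [262.4 195.3] [260.5 195.5] [19.1 10.3] 34
 s 28 [276.2 201.9] [276.3 202.2] [9.6 3.2] 37
 t 26 [279.  239.8] [278.8 239.9] [4.7 9.2] 72
65
 s 289 [260.8 134.8] [260.3 134.9] [36.2  8.8] 29
 s 31 [279.6 158.1] [279.8 158.2] [8.9 3.3] 34
 s 537 [298.  184.5] [296.6 186. ] [25.5 35.4] 4
 s 159 [265.8 196.8] [265.8 199.1] [32.1 11.1] 35
 t 82 [315.7 219.1] [315.5 219. ] [9.2 9.2] 45
 t 16 [276.1 225.3] [276.  225.5] [3. 4.] 90
 t 259 [287.2 237.3] [286.6 237.3] [ 6.9 40.1] 73
[[240.65124512 199.48398209]
 [329.64768982 171.67259216]
 [355.0569458  252.98220825]
 [266.0605011  280.79359436]] (85.18733978271484, 93.24076843261719)
[[ 0.6375  0.2672  0.012 ]
 [ 0.7067  0.0348  0.012 ]
 [ 0.4944 -0.0266  0.012 ]
 [ 0.4278  0.2031  0.012 ]] [0.56660876 0.1196443  0.012     ] [np.float64(0.219), np.float64(0.242), np.float64(0.221), np.float64(0.239)] [np.float64(17.0), np.float64(-73.4), np.float64(-163.9), np.float64(106.2)]
(array([0.52624101, 0.1757128 , 0.18793506]), np.float64(0.0018486214967606167))
(array([0.55305678, 0.09526168, 0.18448096]), np.float64(0.006969157799933752))
(array([0.5809643 , 0.07390017, 0.10737894]), np.float64(0.0019983830281195708))
```

Add to h.py:
```python
C=np.array([.5668,.1192]);YAW=16.5;f=np.radians(YAW)
def W(x,y,z): return np.r_[C+[np.cos(f)*x-np.sin(f)*y,np.sin(f)*x+np.cos(f)*y],z]
def bar(a): return W(.065-.135*np.cos(a),.025,.08+.135*np.sin(a))
def to(p,yaw=YAW+90):
    "shift and turn in tool axes from the present pose to TCP p"
    from scipy.spatial.transform import Rotation as R
    o=bot.get_obs();r=R.from_euler("xyz",o["tcp_rot"],degrees=True)
    return r.inv().apply(p-o["ee_pos"]).round(4),round((o["tcp_rot"][2]-yaw+180)%360-180,1)
```

```text
(no output)
```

>>> {"op": "advance", "data": {"moves": {"deltas":[[0.031, -0.026, -0.002, -7, 0], [0.062, -0.051, -0.004, -14, 0], [0.092, -0.077, -0.006, -21, 0], [0.123, -0.102, -0.008, -28, 0], [0.154, -0.128, -0.01, -35, 0]]}, "clamp_n": 40}}

```text
time: 0.52
ee_pos: [0.3112, -0.3225, 0.266]
tcp_rot: [-180.0, -0.0, 59.1]
wrist_force: [0.8, -0.7, 0.5]
opening: 0.0255
grasp_force: 0.0
```

Run:
```python
from h import *
print(tri((260.6,134.7),(287,237.3)),bar(.876),W(0,-.047,.107)); print(to(bar(.876)+[0,0,.05]))
```

```text
(array([0.5410849 , 0.137682  , 0.18311092]), np.float64(0.0015795455399976676)) [0.53915123 0.13708378 0.18370486] [0.58014872 0.07413547 0.107     ]
(array([ 0.5114, -0.0407,  0.0324]), np.float64(-47.4))
```

>>> {"op": "advance", "data": {"moves": {"deltas":[[0.04, -0.003, 0, -7, 0], [0.08, -0.006, 0, -14, 0], [0.12, -0.01, 0, -21, 0], [0.16, -0.013, 0, -28, 0], [0.2, -0.016, 0, -35, 0]]}}}

```text
time: 0.93
ee_pos: [0.4013, -0.1429, 0.2662]
tcp_rot: [180.0, 0.0, 94.1]
wrist_force: [-0.1, -0.6, 0.1]
opening: 0.0002
grasp_force: 0.0
```

Run:
```python
from h import *
print(to(bar(.876)+[0,0,.05]))
```

```text
(array([0.2694, 0.1575, 0.0325]), np.float64(-12.4))
```

>>> {"op": "advance", "data": {"moves": {"deltas":[[0.036, 0.021, 0, -7, 0], [0.072, 0.042, 0, -12.4, 0], [0.108, 0.063, 0, -12.4, 0], [0.144, 0.084, 0, -12.4, 0], [0.18, 0.105, 0, -12.4, 0]]}}}

```text
time: 1.35
ee_pos: [0.4943, 0.0439, 0.2661]
tcp_rot: [-180.0, 0.0, 106.2]
wrist_force: [0.5, -0.8, 1.1]
opening: -0.0002
grasp_force: 0.0
```

>>> {"op": "advance", "data": {"moves": {"deltas":[[0.03, 0.017, 0, 0, 0], [0.06, 0.035, 0, 0, 0], [0.08, 0.046, 0, 0, 0], [0.08, 0.046, 0, 0, 0]]}}}

```text
time: 1.68
ee_pos: [0.5163, 0.135, 0.265]
tcp_rot: [-179.9, -0.1, 106.4]
wrist_force: [0.6, 0.5, -1.0]
opening: 0.0001
grasp_force: 0.0
```

Run:
```python
from h import *
print(to(bar(.876)+[0,0,.05]))
o=bot.get_obs();s=bot.camera("side");t=bot.camera("top")
c=np.zeros((420,800,3),np.uint8);c[:,:400]=cv2.resize(s[80:220,200:334],(400,420));c[:300,400:]=cv2.resize(t[165:285,215:375],(400,300))
cv2.imwrite("pics/c1.png",np.clip(c*1.6,0,255).astype(np.uint8))
```

```text
(array([-0.0044,  0.0226,  0.0313]), np.float64(-0.1))
```

View pics/c1.png

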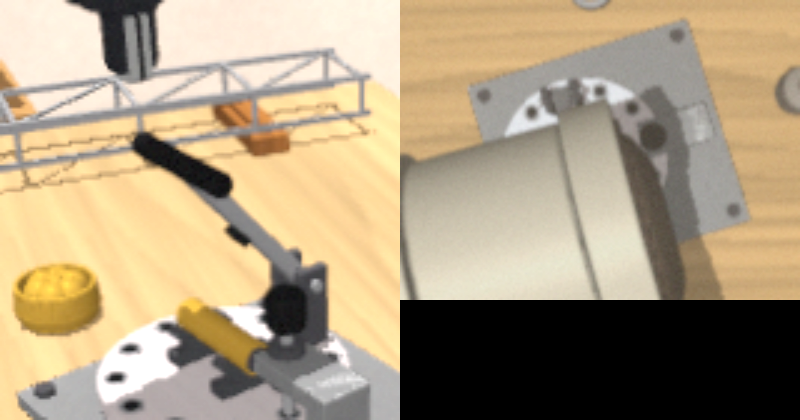

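The picture shows the closed fingertips above and on the robot's side of the bar. Tool y now lies along the fixture's x axis. I'll move over the bar, then follow its arc downwards.

>>> {"op": "advance", "data": {"moves": {"deltas":[[-0.002, 0.012, 0.01, 0, 0], [-0.004, 0.022, 0.02, 0, 0], [-0.004, 0.022, 0.033, 0, 0], [-0.004, 0.022, 0.033, 0, 0], [-0.004, 0.022, 0.033, 0, 0]]}}}

```text
time: 2.2
ee_pos: [0.5378, 0.1326, 0.2325]
tcp_rot: [-179.9, -0.0, 106.1]
wrist_force: [0.0, 0.2, 0.1]
opening: 0.0001
grasp_force: 0.0
```

Run:
```python
from h import *
for a in(.876,.7,.5,.3,.15,0): print(a,to(bar(a)+[0,0,.033]))
```

```text
0.876 (array([0.004 , 0.0026, 0.0157]), np.float64(-0.4))
0.7 (array([ 0.0038, -0.0142,  0.0325]), np.float64(-0.4))
0.5 (array([ 0.0037, -0.0294,  0.0548]), np.float64(-0.4))
0.3 (array([ 0.0037, -0.0398,  0.0796]), np.float64(-0.4))
0.15 (array([ 0.0036, -0.0443,  0.0994]), np.float64(-0.4))
0 (array([ 0.0036, -0.0458,  0.1195]), np.float64(-0.4))
```

Both commands follow the bar's arc, first to about 0.5 rad and then to about 0.15 rad.

>>> {"op": "advance", "data": {"moves": {"deltas":[[0.003, 0.002, 0.012, 0, 0], [0.003, -0.006, 0.024, 0, 0], [0.003, -0.014, 0.033, 0, 0], [0.003, -0.022, 0.044, 0, 0], [0.003, -0.029, 0.055, 0, 0]]}}}

```text
time: 2.62
ee_pos: [0.5088, 0.1281, 0.1786]
tcp_rot: [179.9, 0.0, 106.2]
wrist_force: [-2.7, -0.0, 2.5]
opening: -0.0004
grasp_force: 1.4
```

>>> {"op": "advance", "data": {"moves": {"deltas":[[0, -0.006, 0.012, 0, 0], [0, -0.01, 0.025, 0, 0], [0, -0.013, 0.035, 0, 0], [0, -0.015, 0.045, 0, 0], [0, -0.015, 0.045, 0, 0]]}}}

```text
time: 3.03
ee_pos: [0.4941, 0.1239, 0.1315]
tcp_rot: [-179.9, -0.0, 106.2]
wrist_force: [0.4, -0.4, -0.9]
opening: -0.0
grasp_force: 0.0
```

Run:
```python
from h import *
print(to(bar(0)+[0,0,.033]))
```

```text
(array([-0.0002, -0.0016,  0.0185]), np.float64(-0.3))
```

Run:
```python
from h import *
s=bot.camera("side")
cv2.imwrite("pics/c2.png",np.clip(cv2.resize(s[110:250,180:340],(640,560),interpolation=2)*1.6,0,255).astype(np.uint8))
```

```text
(no output)
```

View pics/c2.png

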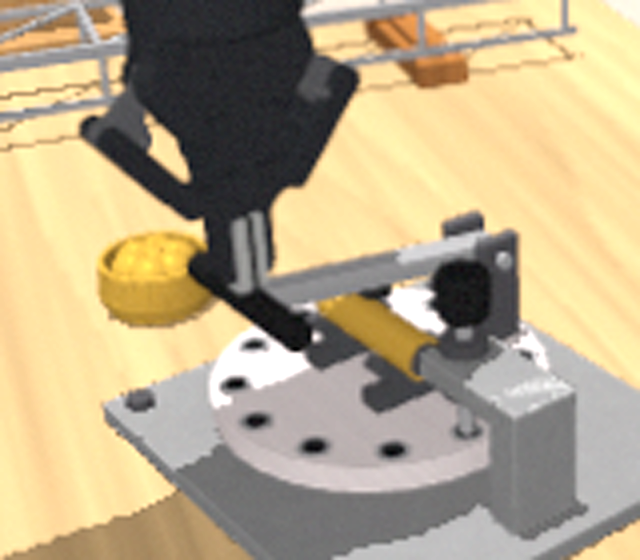

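The fingertips are on the bar, at crop (255,290), and the arm is nearly level with the tube still in its cradle. I'll press down the last stretch while watching the force.

>>> {"op": "advance", "data": {"moves": {"deltas":[[0, -0.001, 0.008, 0, 0], [0, -0.001, 0.014, 0, 0], [0, -0.001, 0.017, 0, 0], [0, -0.001, 0.017, 0, 0]]}}}

```text
time: 3.42
ee_pos: [0.4939, 0.1238, 0.1155]
tcp_rot: [-180.0, 0.0, 106.2]
wrist_force: [0.5, -0.1, -0.7]
opening: 0.0005
grasp_force: 0.0
```

>>> {"op": "advance", "data": {"moves": {"deltas":[[0, 0, 0.002, 0, 0], [0, 0, 0.003, 0, 0], [0, 0, 0.003, 0, 0], [0, 0, 0.003, 0, 0]]}}}

```text
time: 3.75
ee_pos: [0.4941, 0.1239, 0.1134]
tcp_rot: [180.0, 0.0, 106.2]
wrist_force: [0.0, -0.1, -0.3]
opening: 0.0001
grasp_force: 0.0
```

>>> {"op": "advance", "data": {"moves": {"deltas":[[0, 0, 0.001, 0, 0], [0, 0, 0.002, 0, 0], [0, 0, 0.002, 0, 0], [0, 0, 0.002, 0, 0]]}}}

```text
time: 4.08
ee_pos: [0.4942, 0.1239, 0.1118]
tcp_rot: [180.0, 0.0, 106.2]
wrist_force: [-1.9, -1.2, 4.7]
opening: -0.0002
grasp_force: 2.5
```

Run:
```python
from h import *
s=bot.camera("side")
cv2.imwrite("pics/c3.png",np.clip(cv2.resize(s[150:230,215:325],(770,560),interpolation=2)*1.6,0,255).astype(np.uint8))
```

```text
(no output)
```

View pics/c3.png

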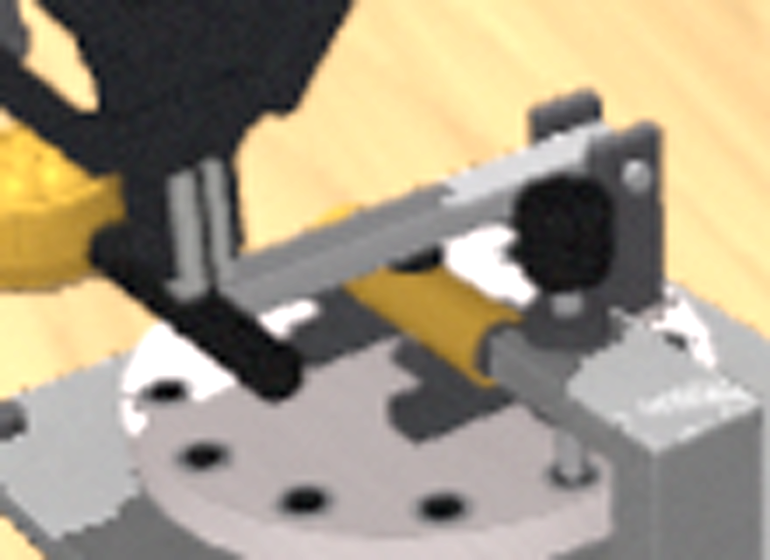

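The arm looks level and contact has begun (4.7 N). I'll press a little more to confirm the hard stop.

>>> {"op": "advance", "data": {"moves": {"deltas":[[0, 0, 0.001, 0, 0], [0, 0, 0.0015, 0, 0], [0, 0, 0.0015, 0, 0], [0, 0, 0.0015, 0, 0]]}}}

```text
time: 4.47
ee_pos: [0.4942, 0.1239, 0.1112]
tcp_rot: [179.9, 0.0, 106.2]
wrist_force: [-3.9, -1.9, 13.4]
opening: -0.0002
grasp_force: 6.6
```

>>> {"op": "advance", "data": {"moves": {"deltas":[[0, 0, 0.001, 0, 0], [0, 0, 0.0015, 0, 0], [0, 0, 0.0015, 0, 0], [0, 0, 0.0015, 0, 0]]}}}

```text
time: 4.8
ee_pos: [0.4942, 0.1239, 0.1108]
tcp_rot: [179.9, 0.0, 106.2]
wrist_force: [-7.7, -2.6, 20.8]
opening: 0.0003
grasp_force: 10.6
```

The force now rises with almost no motion, so the clamp is on its stop. Next: retreat and move over the knob with the fingers open.

>>> {"op": "advance", "data": {"moves": {"deltas":[[0, 0, -0.02, 0, 0], [0, 0, -0.05, 0, 0], [0, 0, -0.08, 0, 0.04], [0, 0, -0.08, 0, 0.085], [0, 0, -0.08, 0, 0.085]]}}}

```text
time: 5.22
ee_pos: [0.4949, 0.1241, 0.1898]
tcp_rot: [179.8, 0.0, 106.2]
wrist_force: [0.4, -0.1, -0.2]
opening: 0.0359
grasp_force: 0.0
```

Run:
```python
from h import *
print(to(W(0,-.047,.18)))
```

```text
(array([-0.0718,  0.0679,  0.0101]), np.float64(-0.3))
```

>>> {"op": "advance", "data": {"moves": {"deltas":[[-0.025, 0.023, 0, 0, 0.085], [-0.05, 0.047, 0.004, 0, 0.085], [-0.072, 0.068, 0.01, 0, 0.085], [-0.072, 0.068, 0.01, 0, 0.085], [-0.072, 0.068, 0.01, 0, 0.085]]}}}

```text
time: 5.63
ee_pos: [0.5795, 0.0728, 0.1755]
tcp_rot: [-179.8, -0.0, 106.1]
wrist_force: [-0.3, 0.2, 0.3]
opening: 0.0851
grasp_force: 0.0
```

Run:
```python
from h import *
print(to(W(0,-.047,.114)))
s=bot.camera("side")
cv2.imwrite("pics/c4.png",np.clip(cv2.resize(s[120:240,215:365],(750,600),interpolation=2)*1.6,0,255).astype(np.uint8))
[print(*x) for x in dark(s,(275,165,320,205),35)]
```

```text
(array([0.0011, 0.0013, 0.0615]), np.float64(-0.4))
205 [295.5 183. ] [295. 183.] [16. 14.] 90
```

View pics/c4.png

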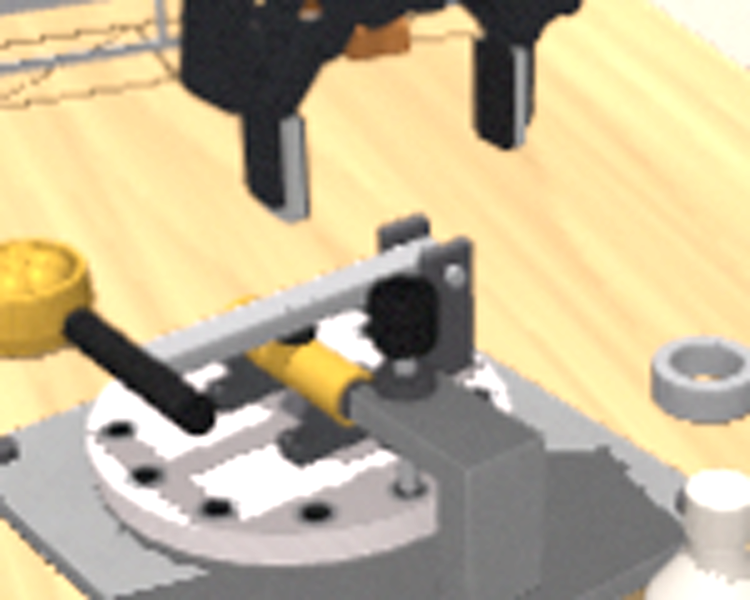

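The clamp arm is down on the tube, the plunger is seated with its knob at crop (402,315), and the open fingers straddle above it. Descend and grip.

>>> {"op": "advance", "data": {"moves": {"deltas":[[0.001, 0.001, 0.03, 0, 0.085], [0.001, 0.001, 0.05, 0, 0.085], [0.001, 0.001, 0.061, 0, 0.085], [0.001, 0.001, 0.061, 0, 0.085], [0.001, 0.001, 0.061, 0, 0.06]]}, "clamp_n": 50}}

```text
time: 6.1
ee_pos: [0.5795, 0.0753, 0.1176]
tcp_rot: [-180.0, -0.0, 106.2]
wrist_force: [-0.5, -0.3, 0.7]
opening: 0.075
grasp_force: 0.0
```

>>> {"op": "advance", "data": {"moves": {"deltas":[[0, 0, 0, 0, 0], [0, 0, 0, 0, 0], [0, 0, 0, 0, 0], [0, 0, 0, 0, 0], [0, 0, 0, 0, 0]]}}}

```text
time: 6.52
ee_pos: [0.5812, 0.0752, 0.1186]
tcp_rot: [179.8, 0.0, 106.2]
wrist_force: [3.0, 1.4, 3.4]
opening: 0.024
grasp_force: 49.0
```

>>> {"op": "advance", "data": {"moves": {"deltas":[[0, 0, 0, 0, 0], [0, 0, 0, 0, 0], [0, 0, 0, 0, 0]]}}}

```text
time: 6.77
ee_pos: [0.5811, 0.0752, 0.1185]
tcp_rot: [179.8, 0.0, 106.2]
wrist_force: [4.2, 1.1, 5.6]
opening: 0.0237
grasp_force: 49.2
```

>>> {"op": "advance", "data": {"moves": {"deltas":[[0, 0, -0.003, 0, 0], [0, 0, -0.006, 0, 0], [0, 0, -0.009, 0, 0], [0, 0, -0.012, 0, 0], [0, 0, -0.012, 0, 0]]}, "clamp_n": 60}}

```text
time: 7.18
ee_pos: [0.5811, 0.0752, 0.1289]
tcp_rot: [179.9, -0.0, 106.2]
wrist_force: [9.9, 3.0, -8.1]
opening: 0.0234
grasp_force: 59.3
```

Run:
```python
from h import *
s=bot.camera("side")
cv2.imwrite("pics/c5.png",np.clip(cv2.resize(s[120:240,215:365],(750,600),interpolation=2)*1.6,0,255).astype(np.uint8))
```

```text
(no output)
```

View pics/c5.png

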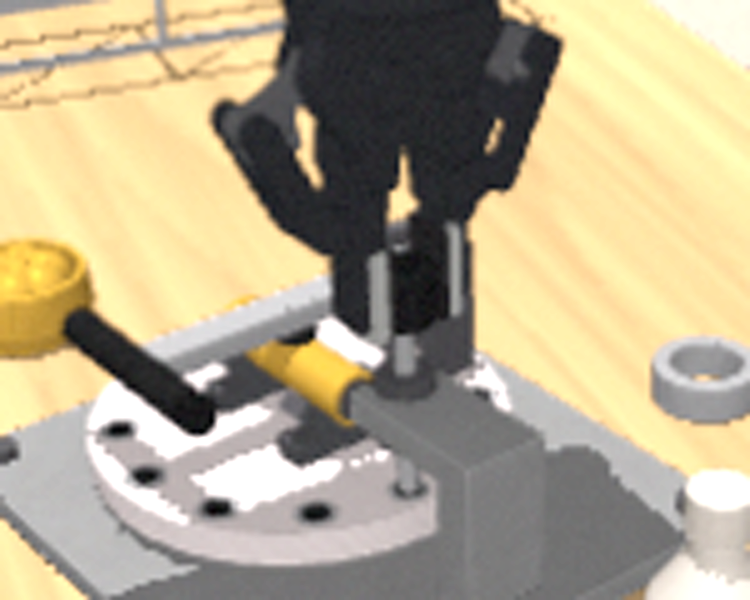

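The knob is gripped and has risen by about 10 mm. There is a side force of about 10 N along tool +y, so I'll ease that way while lifting towards the stop.

>>> {"op": "advance", "data": {"moves": {"deltas":[[0, 0.001, -0.002, 0, 0], [0, 0.001, -0.004, 0, 0], [0, 0.001, -0.006, 0, 0], [0, 0.001, -0.006, 0, 0]]}}}

```text
time: 7.57
ee_pos: [0.5812, 0.0752, 0.134]
tcp_rot: [-179.9, -0.0, 106.2]
wrist_force: [6.1, 1.6, -10.0]
opening: 0.0238
grasp_force: 59.4
```

>>> {"op": "advance", "data": {"moves": {"deltas":[[0, 0, -0.001, 0, 0], [0, 0, -0.002, 0, 0], [0, 0, -0.002, 0, 0]]}}}

```text
time: 7.82
ee_pos: [0.5812, 0.0752, 0.1357]
tcp_rot: [-179.9, -0.0, 106.2]
wrist_force: [7.4, 1.7, -11.2]
opening: 0.0239
grasp_force: 59.3
```

>>> {"op": "advance", "data": {"moves": {"deltas":[[0, 0, -0.001, 0, 0], [0, 0, -0.001, 0, 0], [0, 0, -0.001, 0, 0]]}}}

```text
time: 8.07
ee_pos: [0.5812, 0.0752, 0.1365]
tcp_rot: [-179.9, -0.0, 106.2]
wrist_force: [6.7, 0.9, -11.0]
opening: 0.0236
grasp_force: 59.4
```

>>> {"op": "advance", "data": {"moves": {"deltas":[[0, 0, -0.001, 0, 0], [0, 0, -0.001, 0, 0], [0, 0, -0.001, 0, 0]]}}}

```text
time: 8.32
ee_pos: [0.5812, 0.0752, 0.1368]
tcp_rot: [-179.9, -0.0, 106.2]
wrist_force: [8.2, 1.4, -15.8]
opening: 0.0235
grasp_force: 60.7
```

Run:
```python
from h import *
s=bot.camera("side");t=bot.camera("top")
c=np.zeros((600,800,3),np.uint8);c[:,:500]=cv2.resize(s[120:240,235:335],(500,600),interpolation=2);c[:300,500:]=cv2.resize(t[165:285,235:355],(300,300))
cv2.imwrite("pics/c6.png",np.clip(c*1.6,0,255).astype(np.uint8))
```

```text
(no output)
```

View pics/c6.png

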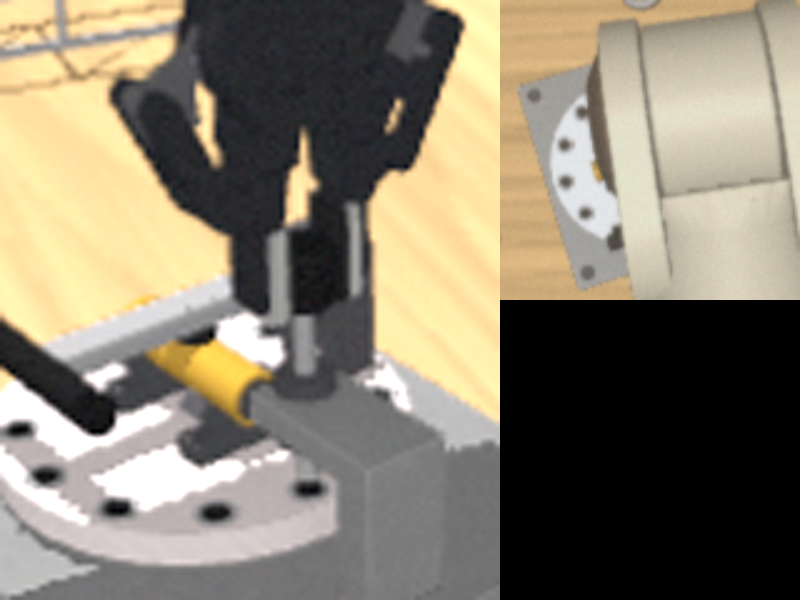

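The pin is clear: the hole at crop (310,488) is open. The force climbs at 18.3 mm of lift, so the plunger is against its stop. The clamp is still down and the tube is in its cradle, so I'm handing in.

```bash
python3 -c "
from workcell import bot
print(bot.job_done())"
```

```text
the job is handed in; nothing more can be done
None
```

The clamp arm is fully down on the tube, and the gripper is holding the plunger up against its stop (about 18 mm) with its pin clear of the hole; I handed the job in at about 8.4 s, and no verdict was printed.

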